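Slide the parts pot under the spring dust lid

TASK

Put the open pot of watch parts under the sprung lid of the dust stand: with one fingertip press down the long bar beside the lane and keep it down so that the lid stays open, while the other fingertip pushes the pot along the stand until it is fully home against the back stop. Then let the bar up so that the lid shuts on the pot, and take the hand clear. Only push the pot, never lift or tip it, and leave the other small things as they are.

Things in the scene. Friction and masses are not known exactly. Their poses are not given: they have to be found in the camera images.
- dust_stand: Dust stand, fixed to the table (place and yaw vary between runs). Dark steel base plate with low aluminium fences. Origin: on the table (z = 0) straight below the middle of the seat. Its +x runs along the lane from the open mouth to the back stop, +y to the side of the hinge and press bar, z up. Base plate: x -110 to +40, y -42 to +46 mm, top at z = 3 mm.
- seat (a point): Middle of the seat on the base plate's top (3 mm above the table): the pot is home when its centre is here. Back stop face 22.5 mm beyond it (+x); side fences' inner faces at y = +-25 mm from x = -12 to +30 mm, flaring out to y = +-33 mm at x = -53 mm; fences stand 15 mm above the table.
- hinge_mid (a point): Middle of the hinge axis, which is parallel to the stand's x, at y = 37.5, z = 26 mm of the stand; its lugs at x = +-19 mm reach z = 32 mm.
- dust_flap (a joint): Flap angle (rad): one rocker, round lid on one side of the hinge, press bar on the other. 0 = shut and empty (start; the low lid blocks the pot and cannot be pushed open by it), about 0.2 = lid resting level on the pot's rim, from 0.25 = pot passes under, 0.55 = end stop. A spring shuts it: 2 N on the bar at 0, 4 to 5 N at 0.5. The lid's front edge is at x = -20 mm of the stand.
- lid_middle (a point): Middle of the underside of the round steel lid (40 mm across, 3 mm thick), over the seat. A finger that pushes the pot home from behind stays just clear of the lid's front edge.
- bar_front (a point): Middle of the press bar's upper face at its mouth end. Flat steel strip, 24 mm wide, 5 mm thick, parallel to the stand's x from x = -141 to +9 mm, middle line at y = 75 mm (stand frame) when shut, 70 mm at 0.5 rad. It tilts about its length with the flap (level near 0.25). Its middle above the table: 29 mm at 0, 20 mm at 0.25, 14 mm at 0.4, 11 mm at 0.5 rad.
- bar_back (a point): Middle of the press bar's upper face at its other end (x = +9 mm of the stand). Only the table lies beneath the bar; a fingertip can slide along it while pressing.
- pot: Open round clear plastic pot with small watch parts in it, 44 mm across the rim, 16 mm high, tapering to 38 mm at the foot, about 25 g. Origin: centre of its underside, z up. It starts in front of the lid on the stand's base plate (origin at z = 3 mm, rim at 19 mm), its centre 55 to 70 mm on the mouth side of the seat and within 5 mm of the lane's middle line.
- tin: Bystander: turned metal tin with press lid, 34 mm across, 26 mm high, beside the stand on the side away from the bar. Origin: centre of underside.
- sleeve: Bystander: polished steel sleeve, 33 mm across, 21 mm high, standing beside the stand on the side away from the bar. Origin: centre of underside.
- bezel: Bystander: black bezel ring, 44 mm across, 5 mm thick, behind the stand. Origin: centre of underside.
- cup: Bystander: cream plastic cup, 28 mm across, 24 mm high, behind the stand. Origin: centre of underside.
- pinvice: Bystander: slim dark pin vice lying on the table at the far right, 91 mm long, 8 mm thick. Origin: middle of underside.
Things that resemble listed ones, but are neither listed nor needed, are in the scene too. What is shaped like the pot but yellow is not meant.

How it is judged:
By the outcome, as a careful person would: the job done as asked, in the order asked, and still so for the second after the job is handed in, with the robot touching nothing.
It also fails if it takes over 40 s, if anything falls off the work surface, if the arm or the gripper's body presses on something with over 40 N, if the wrist force passes 120 N, or if a joint passes its speed limit or range.

ROBOT

A 6-joint arm with a two-finger parallel gripper is mounted at the origin on a cart in front of the work surface, level with it; the furniture and walls round the work are solid. World frame = base frame: x ahead of the robot, y to its left, z up, the work surface at z = 0. Lengths are in mm, angles in rad, forces in N, time in s.
With the tool pointing down it reaches from about 350 to 775 mm from the base axis. Payload 7.3 kg.
Tool frame: the origin (TCP) lies at the very end of the fingers, on their centre line; the grasp point (between the pads) lies bot.grip_point_offset behind it (bot.grip_point_offset is the distance from the TCP to the grasp point, in mm); z points along the fingers, y is the line along which they close (so a half turn about z gives the same grasp; the last joint's range is limited). The gripper opens to 92 mm and grips with 3 to 60 N. Pads are 19 mm wide; open, the fingers measure 130 mm over their backs; the gripper's body (75 mm by 190 mm) begins 47 mm behind the grasp point.
Start: joints at [1.196, 0.342, 1.524, -0, 1.275, -0.146], TCP at [119.059, 511.345, 188.741] pointing down, gripper open.
Joint ranges: [-2.53, 2.53], [-0.77, 2.02], [0.04, 2.7], [-1, 4.14], [0.28, 2.66], [-3.11, 3.11]. Speed limits (rad/s): [2.57, 2.57, 3.14, 3.14, 3.14, 3.14].

INTERFACE

Orientations are given as [roll, pitch, yaw] about the fixed x, y, z axes, in that order (R = Rz(yaw) Ry(pitch) Rx(roll)).
In Python, from plant import bot gives the robot as it stands. The module is installed in compiled form; this text tells all that it offers.
- The arm moves only by the tool carry_out, never from a script. Its argument "plan" is a list of rows, each an object of numbers: "tx", "ty", "tz": the shift along the world's x, y, z in mm; "rx", "ry", "rz": the turn, a rotation vector about the world's x, y, z in rad. A call has 1 to 12 rows; each row shifts and turns the commanded pose from where the row before left it; what a row does not reach is not made up. A row lasts 1/10 s, in which the tool goes at most 50 mm and 8.59 degrees, less where a joint would pass 70% of its speed; a pose out of reach is approached as far as the arm can. A call with a gripper value outside its range is refused whole. "gripper" is the closure, from 0 (fully open) to 1 (shut), set as the call begins (left out, the last holds). The fingers move at their own pace and stop on an object; the grip force is fixed at half the most. Time passes only in rows, so rows that do not move let the fingers close. It gives the time, the measured TCP pose, the force, the opening and the grip force at its end, in the units of the state.
- bot.get_obs(): the state, without advancing time (a new reading comes with each control period).
- bot.capture(name): name is "side" or "top" or "wrist"; returns the picture (480x640x3 uint8, red, green, blue); there is no depth.
- bot.camera_model(name): a dict with "camera_matrix" (3x3 intrinsics, pixels), "dist" ([k1, k2, p1, p2, k3] as OpenCV has them; the pictures are not rectified), "R" (3x3) and "t" (3): a world point X has camera coordinates R X + t. Camera axes: x right, y down, z forward; pixel columns grow to the right and rows downward; lengths in mm; the calibration is good to about 2 mm. A picture is of the moment at which its call begins: read the wrist's pose just before it. camera_model takes no time and is no camera call; for the wrist camera it gives the pose at the moment of the call.
- bot.close_job(): hands the job in; it is judged then, once.
The state is a dict: "time": time; "joint_positions": joint angles; "dq": joint speeds; "tau": joint torques, N m; "tool_pos": TCP position; "tcp_rot": TCP orientation; "contact_force": force on the tool from outside, world axes, zero at the start; "moment": the same for the moment, N m; "grip_width": finger opening in mm; "finger_force": force on a finger pad.
Only numpy, scipy, OpenCV 4.12 (cv2) and the standard library are available. Lean on these libraries where they do the work, as an engineer would, in place of code of your own. Each camera call takes 0.05 s, during which the arm holds its last target. There are 200 camera calls.

## Working session

There is one attempt and no reset: what is moved stays moved. The work goes in short steps, Python scripts to look and compute and a tool call to move; the robot and the scene stay as the last step left them, time stands still between calls to the robot, and variables do not carry over. Pictures are saved under pics/ and viewed, at most 10 in all, crops included, and the job is handed in when it is done.

Besides the shell and the picture viewer there is one more tool, called after ">>>" in YAML: its name, and indented under it one key for each argument. carry_out: Moves the arm, as the interface text tells. Its arguments: {"type":"object","properties":{"plan":{"type":"array"},"gripper":{"type":"number"}},"required":["plan"]}

```bash
mkdir -p pics; python3 - <<'E'
from plant import bot
import cv2,numpy as np
o=bot.get_obs(); print(o['tool_pos'],o['tcp_rot'],o['grip_width'],bot.grip_point_offset,o['time'])
for n in('top','side'):
    im=bot.capture(n); cv2.imwrite(f'pics/{n}0.png',im[:,:,::-1])
    c=bot.camera_model(n); print(n,np.round(c['camera_matrix'],1).tolist(),np.round(c['dist'],3),np.round(-c['R'].T@c['t']),np.round(c['R'],2).tolist())
E
```

```text
[118.8529557  510.87354019 188.04634893] [-3.14004104e+00 -2.52384905e-04  2.91278117e+00] 91.98189734610762 18.8 0.0
top [[598.5, 0.0, 315.5], [0.0, 598.5, 236.8], [0.0, 0.0, 1.0]] [-0.03  0.    0.    0.    0.  ] [ 417. -196.  991.] [[0.01, -1.0, -0.04], [-0.99, -0.01, -0.13], [0.13, 0.04, -0.99]]
side [[618.2, 0.0, 320.0], [0.0, 618.2, 237.0], [0.0, 0.0, 1.0]] [0.024 0.    0.    0.    0.   ] [  97. -887.  796.] [[0.83, -0.55, -0.01], [-0.37, -0.54, -0.75], [0.41, 0.63, -0.66]]
```

View pics/top0.png

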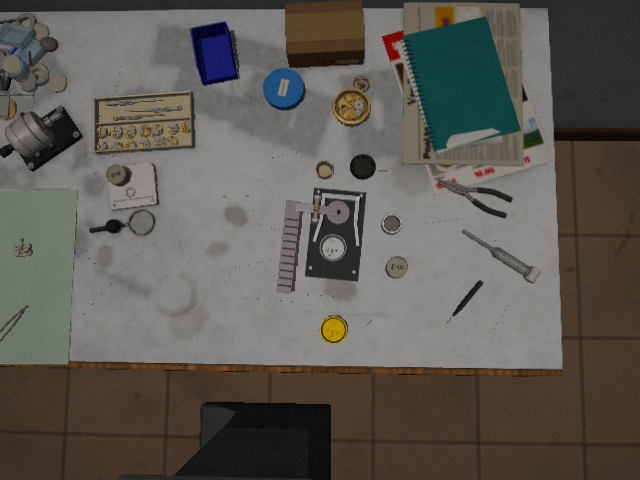

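View pics/side0.png

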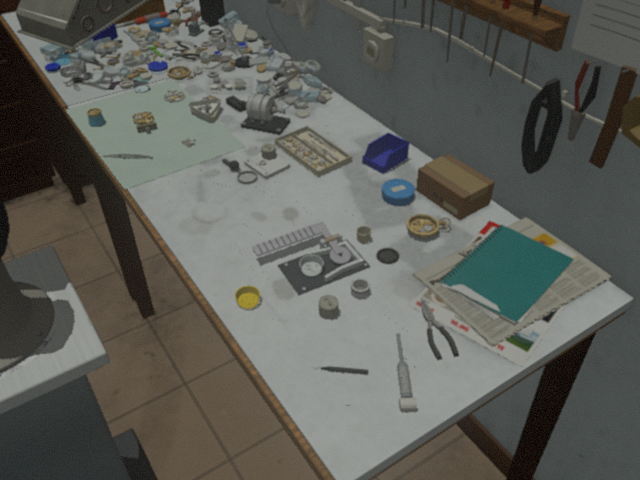

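The pot candidates in the top view are the clear dish with parts at (333,247), which stands on the dark base plate in front of the lid, and a yellow dish at (334,329), which is excluded by colour. The bar is the strip from (286,290) to (292,203) and the lid is at (336,211). The clear dish fits, so I'll confirm it in a crop and measure.

```bash
cat > h.py <<'E'
import cv2,numpy as np
def ray(c,px,z):
    """pixels -> world points on the plane at height z"""
    u=cv2.undistortPoints(np.float64(px).reshape(-1,1,2),c['camera_matrix'],c['dist']).reshape(-1,2)
    d=np.c_[u,np.ones(len(u))]@c['R']; C=-c['R'].T@c['t']
    return C+d*((z-C[2])/d[:,2])[:,None]
def proj(c,P):
    return cv2.projectPoints(np.float64(P).reshape(-1,1,3),cv2.Rodrigues(c['R'])[0],c['t'],c['camera_matrix'],c['dist'])[0].reshape(-1,2)
E
python3 - <<'E'
from plant import bot
from h import *
im=cv2.imread('pics/top0.png'); c=bot.camera_model('top')
x0,y0=260,150
cr=im[y0:y0+160,x0:x0+160]
hsv=cv2.cvtColor(cr,cv2.COLOR_BGR2HSV)
m=(hsv[...,2]<75).astype(np.uint8)
n,l,s,_=cv2.connectedComponentsWithStats(m)
k=1+np.argmax(s[1:,4]); print(s[k])
pts=np.argwhere(l==k)[:,::-1]+[x0,y0]
W=ray(c,pts,3)[:,:2]
r=cv2.minAreaRect(W.astype(np.float32)); b=cv2.boxPoints(r); print(r,b.round(1).tolist())
# bar
m2=((hsv[...,0]>115)&(hsv[...,0]<175)&(hsv[...,1]>15)&(hsv[...,2]>70)).astype(np.uint8)
n,l2,s2,_=cv2.connectedComponentsWithStats(m2); k2=1+np.argmax(s2[1:,4]); print(s2[k2])
e=cv2.resize(cr,None,fx=3.7,fy=3.7,interpolation=cv2.INTER_CUBIC); cv2.imwrite('pics/crop0.png',e)
E
```

```text
[  45   38   61   93 2959]
((553.06396484375, -191.1698760986328), (88.11656951904297, 149.4461669921875), 85.09457397460938) [[474.79998779296875, -228.6999969482422], [623.7000122070312, -241.5], [631.2999877929688, -153.6999969482422], [482.3999938964844, -140.89999389648438]]
[ 59  51  31  24 248]
```

View pics/crop0.png

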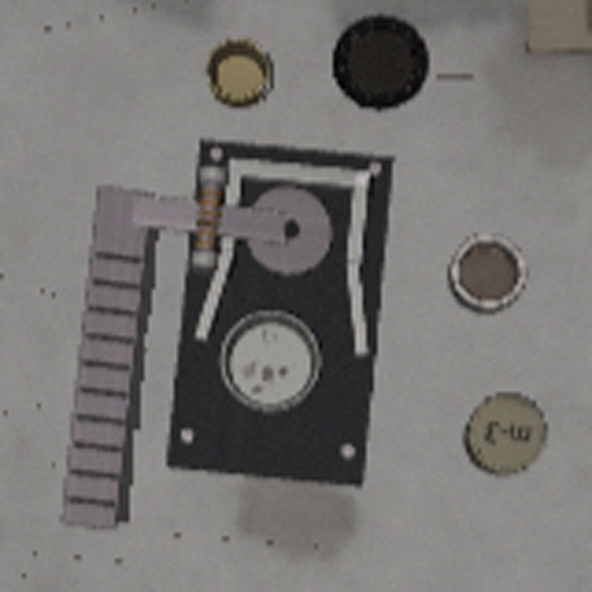

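The crop shows the clear pot with parts at crop (270,361), on the plate between the mouth and the lid. That is the one meant. The plate measures 149×88 mm, matching the given size. I'll move over now with the opening preset to about 52 mm.

>>> carry_out:
  plan:
    - {"tx": 28, "ty": -28}
    - {"tx": 28, "ty": -28, "rz": 0.02}
    - {"tx": 28, "ty": -28, "rz": 0.02}
    - {"tx": 28, "ty": -28, "rz": 0.02}
    - {"tx": 28, "ty": -28, "rz": 0.02}
    - {"tx": 28, "ty": -28, "rz": 0.02}
    - {"tx": 28, "ty": -28, "rz": 0.02}
    - {"tx": 28, "ty": -28, "rz": 0.023}
    - {"tx": 28, "ty": -28}
    - {"tx": 28, "ty": -28}
    - {"tx": 31, "ty": -31}
    - {"tx": 0}
  gripper: 0.435

```text
invalid input at $.plan[0]: expected keys tx, ty, tz, rx, ry, rz
```

>>> carry_out:
  plan:
    - {"tx": 4, "ty": -35, "tz": -8}
    - {"tx": 6, "ty": -35, "tz": -8}
    - {"tx": 6, "ty": -35, "tz": -8}
    - {"tx": 6, "ty": -35, "tz": -8}
    - {"tx": 6, "ty": -35, "tz": -8}
    - {"tx": 6, "ty": -35, "tz": -8}
    - {"tx": 6, "ty": -35, "tz": -8}
    - {"tx": 6, "ty": -35, "tz": -8}
    - {"tx": 6, "ty": -35, "tz": -8}
    - {"tx": 6, "ty": -36, "tz": -8}
    - {"tx": 6}
    - {"tx": 0}

```text
invalid input at $.plan[0]: expected keys tx, ty, tz, rx, ry, rz
```

```bash
cat >> h.py <<'E'
O=np.array([587.8,-196.2]); yaw=-0.0857
ex=np.array([np.cos(yaw),np.sin(yaw)]); ey=np.array([-ex[1],ex[0]])
def st(p): p=np.atleast_2d(p)[:,:2]-O; return np.c_[p@ex,p@ey].round(1)
E
python3 - <<'E'
from plant import bot
from h import *
o=bot.get_obs(); print(o['time'],o['tool_pos'],o['tcp_rot'],o['grip_width'],o['contact_force'],st(o['tool_pos']))
ct=bot.camera_model('top'); 
print('pot',st(ray(ct,[[260+270/3.7-.4,150+361/3.7-.4]],19)), 'lid',st(ray(ct,[[260+288/3.7-.4,150+229/3.7-.4]],20)),'bar front end',st(ray(ct,[[260+90/3.7-.4,150+524/3.7-.4]],29)))
c=bot.camera_model('wrist'); im=bot.capture('wrist'); cv2.imwrite('pics/w1.png',im[:,:,::-1])
P=lambda x,y,z:np.r_[O+x*ex+y*ey,z]
print(proj(c,[P(0,0,3),P(-110,46,3),P(-110,-42,3),P(-141,75,29),P(9,75,29),P(-60,0,19)]).round())
E
```

```text
0.1 [118.90782091 510.94939888 188.13753593] [-3.14029139e+00 -1.94422201e-04  2.91278295e+00] 92.24681478948735 [0.26925617 0.00121614 0.16102627] [[-527.7  664.4]]
pot [[-59.5   4.3]] lid [[-0.1  2. ]] bar front end [[-139.1   75. ]]
[[  2. 555.]
 [ -7. 514.]
 [-43. 510.]
 [-13. 515.]
 [ 29. 575.]
 [-19. 540.]]
```

View pics/w1.png

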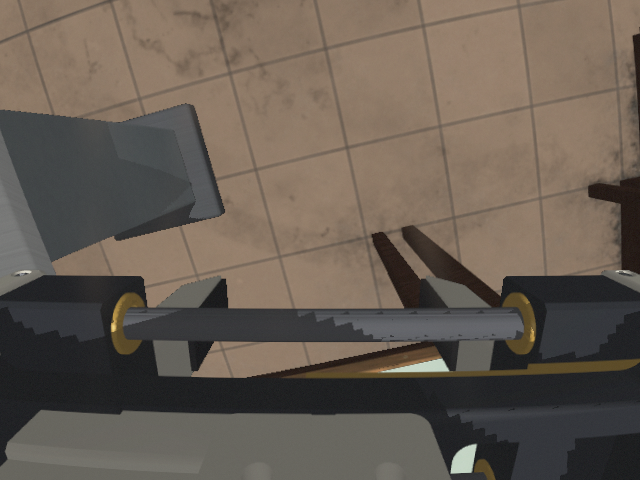

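The moves were refused because every row needs all six keys. The wrist view, still over the floor, shows the finger linkage at rows 280–370. The pot measures (-59.5, 4.3) in the stand frame, which is inside the stated range. I'll resend the moves.

>>> carry_out:
  plan:
    - {"tx": 28, "ty": -28, "tz": 0, "rx": 0, "ry": 0, "rz": 0}
    - {"tx": 28, "ty": -28, "tz": 0, "rx": 0, "ry": 0, "rz": 0.02}
    - {"tx": 28, "ty": -28, "tz": 0, "rx": 0, "ry": 0, "rz": 0.02}
    - {"tx": 28, "ty": -28, "tz": 0, "rx": 0, "ry": 0, "rz": 0.02}
    - {"tx": 28, "ty": -28, "tz": 0, "rx": 0, "ry": 0, "rz": 0.02}
    - {"tx": 28, "ty": -28, "tz": 0, "rx": 0, "ry": 0, "rz": 0.02}
    - {"tx": 28, "ty": -28, "tz": 0, "rx": 0, "ry": 0, "rz": 0.02}
    - {"tx": 28, "ty": -28, "tz": 0, "rx": 0, "ry": 0, "rz": 0.023}
    - {"tx": 28, "ty": -28, "tz": 0, "rx": 0, "ry": 0, "rz": 0}
    - {"tx": 28, "ty": -28, "tz": 0, "rx": 0, "ry": 0, "rz": 0}
    - {"tx": 31, "ty": -31, "tz": 0, "rx": 0, "ry": 0, "rz": 0}
    - {"tx": 0, "ty": 0, "tz": 0, "rx": 0, "ry": 0, "rz": 0}
  gripper: 0.435

```text
time: 1.35
tool_pos: [433.1, 197.0, 188.4]
tcp_rot: [-3.141, 0.001, 3.051]
contact_force: [-1.1, 0.2, -0.2]
grip_width: 51.9
finger_force: 0.0
```

>>> carry_out:
  plan:
    - {"tx": 4, "ty": -35, "tz": -8, "rx": 0, "ry": 0, "rz": 0}
    - {"tx": 6, "ty": -35, "tz": -8, "rx": 0, "ry": 0, "rz": 0}
    - {"tx": 6, "ty": -35, "tz": -8, "rx": 0, "ry": 0, "rz": 0}
    - {"tx": 6, "ty": -35, "tz": -8, "rx": 0, "ry": 0, "rz": 0}
    - {"tx": 6, "ty": -35, "tz": -8, "rx": 0, "ry": 0, "rz": 0}
    - {"tx": 6, "ty": -35, "tz": -8, "rx": 0, "ry": 0, "rz": 0}
    - {"tx": 6, "ty": -35, "tz": -8, "rx": 0, "ry": 0, "rz": 0}
    - {"tx": 6, "ty": -35, "tz": -8, "rx": 0, "ry": 0, "rz": 0}
    - {"tx": 6, "ty": -35, "tz": -8, "rx": 0, "ry": 0, "rz": 0}
    - {"tx": 6, "ty": -36, "tz": -8, "rx": 0, "ry": 0, "rz": 0}
    - {"tx": 6, "ty": 0, "tz": 0, "rx": 0, "ry": 0, "rz": 0}
    - {"tx": 0, "ty": 0, "tz": 0, "rx": 0, "ry": 0, "rz": 0}

```text
time: 2.55
tool_pos: [494.2, -150.4, 108.3]
tcp_rot: [3.141, -0.001, 3.055]
contact_force: [-0.2, 0.6, -0.7]
grip_width: 51.9
finger_force: 0.0
```

```bash
python3 - <<'E'
from plant import bot
from h import *
o=bot.get_obs(); print(o['time'],o['tool_pos'],o['tcp_rot'],o['grip_width'],o['contact_force'],st(o['tool_pos']))
c=bot.camera_model('wrist'); im=bot.capture('wrist'); cv2.imwrite('pics/w2.png',im[:,:,::-1])
P=lambda x,y,z:np.r_[O+x*ex+y*ey,z]
print(proj(c,[P(0,0,3),P(-110,46,3),P(-110,-42,3),P(-141,75,29),P(9,75,29),P(-59.5,3,19)]).round().tolist())
E
```

```text
2.55 [ 494.21564317 -150.38319845  108.29221967] [ 3.14067710e+00 -7.22430323e-04  3.05451863e+00] 51.86094084807361 [-0.24428359  0.56349089 -0.6623647 ] [[-97.2  37.6]]
[[283.0, 332.0], [333.0, 216.0], [231.0, 217.0], [372.0, 183.0], [366.0, 356.0], [282.0, 279.0]]
```

View pics/w2.png

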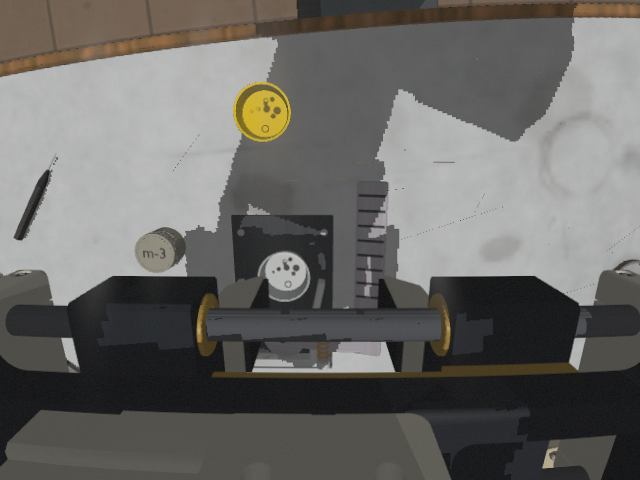

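The pot rim centre is near (284,275), which puts it at about (-62, 4) in the stand frame. The bar (col 372) and the plate edge (row 215) sit where predicted, so the stand pose holds. I'll descend behind the pot and above the bar.

>>> carry_out:
  plan:
    - {"tx": -5, "ty": 0, "tz": 0, "rx": 0, "ry": 0, "rz": 0}
    - {"tx": 0, "ty": 0, "tz": -14, "rx": 0, "ry": 0, "rz": 0}
    - {"tx": 0, "ty": 0, "tz": -14, "rx": 0, "ry": 0, "rz": 0}
    - {"tx": 0, "ty": 0, "tz": -14, "rx": 0, "ry": 0, "rz": 0}
    - {"tx": 0, "ty": 0, "tz": -14, "rx": 0, "ry": 0, "rz": 0}
    - {"tx": 0, "ty": 0, "tz": -12, "rx": 0, "ry": 0, "rz": 0}
    - {"tx": 0, "ty": 0, "tz": -5, "rx": 0, "ry": 0, "rz": 0}
    - {"tx": 0, "ty": 0, "tz": 0, "rx": 0, "ry": 0, "rz": 0}

```text
time: 3.4
tool_pos: [488.6, -150.0, 35.4]
tcp_rot: [3.141, -0.001, 3.057]
contact_force: [-0.8, -0.8, 0.9]
grip_width: 51.6
finger_force: 0.0
```

>>> carry_out:
  plan:
    - {"tx": 0, "ty": 0, "tz": -2, "rx": 0, "ry": 0, "rz": 0}
    - {"tx": 0, "ty": 0, "tz": -2, "rx": 0, "ry": 0, "rz": 0}
    - {"tx": 0, "ty": 0, "tz": -2, "rx": 0, "ry": 0, "rz": 0}
    - {"tx": 0, "ty": 0, "tz": -2, "rx": 0, "ry": 0, "rz": 0}
    - {"tx": 0, "ty": 0, "tz": -2, "rx": 0, "ry": 0, "rz": 0}
    - {"tx": 0, "ty": 0, "tz": -2, "rx": 0, "ry": 0, "rz": 0}
    - {"tx": 0, "ty": 0, "tz": 0, "rx": 0, "ry": 0, "rz": 0}

```text
time: 4.1
tool_pos: [488.8, -150.6, 23.4]
tcp_rot: [3.141, -0.001, 3.056]
contact_force: [-0.1, -0.1, 0.2]
grip_width: 52.0
finger_force: 0.0
```

```bash
python3 - <<'E'
from plant import bot
from h import *
o=bot.get_obs(); print(o['time'],o['tool_pos'],o['tcp_rot'],o['contact_force'],o['moment'],st(o['tool_pos']))
a=bot.capture('side')[225:325,230:400,::-1]; cv2.imwrite('pics/s3.png',cv2.resize(a,None,fx=4.5,fy=4.5,interpolation=cv2.INTER_CUBIC))
E
```

```text
4.1 [ 488.84630543 -150.55626479   23.40356729] [ 3.14125533e+00 -5.83770650e-04  3.05575787e+00] [-0.05491352 -0.06020425  0.22196761] [-0.02658759 -0.0060631  -0.01814827] [[-102.5   37. ]]
```

View pics/s3.png

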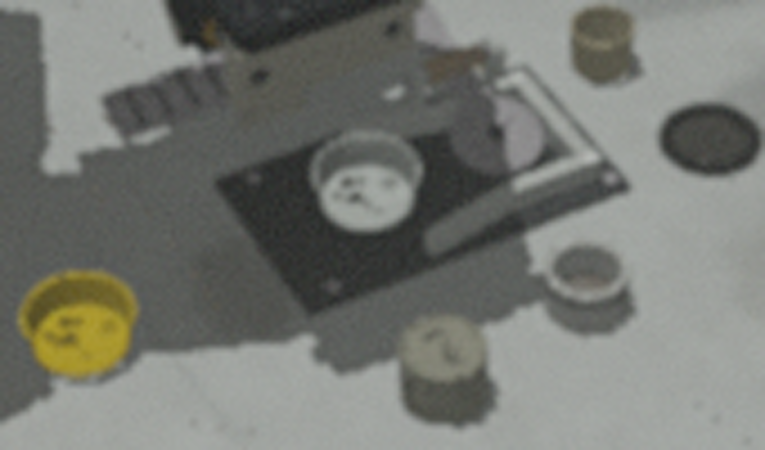

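In the crop the pot (365,180) and the lid (500,135) are untouched, but the fingertips are not where I expect them. The force is also about 0 at z=23. I'll project the expected tip positions before going lower.

```bash
python3 - <<'E'
from plant import bot
from h import *
from scipy.spatial.transform import Rotation as Ro
o=bot.get_obs(); R=Ro.from_euler('xyz',o['tcp_rot']).as_matrix(); T=np.array(o['tool_pos'])
c=bot.camera_model('side')
for z in(0,-60):
  for y in(-35.5,0,35.5): 
    p=T+R@[0,y,z]; print(y,z,p.round(),((proj(c,p)-[230,225])*4.5).round(), proj(bot.camera_model('wrist'),p).round())
im=bot.capture('side')[120:325,180:420,::-1]; cv2.imwrite('pics/s4.png',cv2.resize(im,None,fx=2.9,fy=2.9,interpolation=cv2.INTER_CUBIC))
E
```

```text
-35.5 0 [ 486. -186.   24.] [[278. 201.]] [[262. 271.]]
0 0 [ 489. -151.   24.] [[239. 148.]] [[323. 271.]]
35.5 0 [ 492. -115.   24.] [[202.  98.]] [[384. 271.]]
-35.5 -60 [ 486. -186.   84.] [[272.  89.]] [[239. 318.]]
0 -60 [ 489. -151.   84.] [[231.  37.]] [[323. 318.]]
35.5 -60 [ 492. -115.   84.] [[193. -13.]] [[407. 318.]]
```

View pics/s4.png

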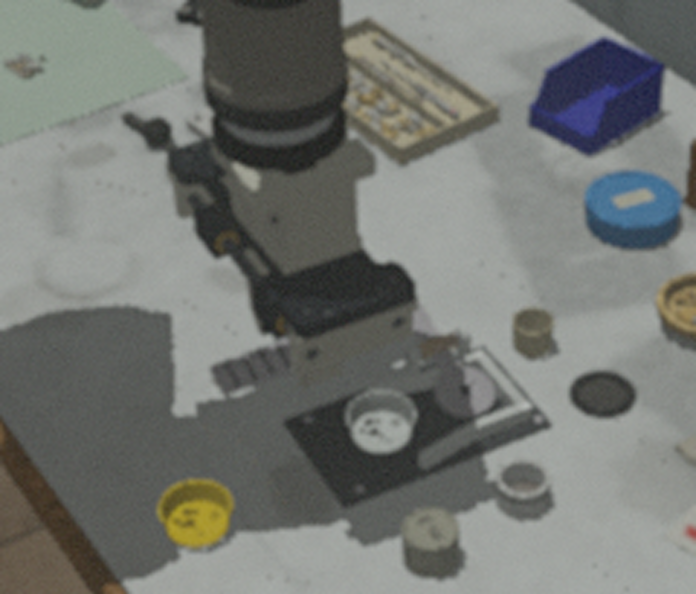

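The block at (350,340) is probably the 75 mm end face of the gripper body, which could hide the tips. I'll check by comparing the side view before and now, together with a wrist view, in one montage.

```bash
python3 - <<'E'
from plant import bot
from h import *
from scipy.spatial.transform import Rotation as Ro
o=bot.get_obs(); R=Ro.from_euler('xyz',o['tcp_rot']).as_matrix(); T=np.array(o['tool_pos'])
c=bot.camera_model('side'); cw=bot.camera_model('wrist')
for q in([37.5,-95,-66],[-37.5,-95,-66],[-37.5,-95,-100]): print(q,((proj(c,T+R@q)-[180,120])*2.9).round())
a=cv2.imread('pics/side0.png')[220:310,235:355]; b=bot.capture('side')[220:310,235:355,::-1]; w=bot.capture('wrist')[150:400,120:520,::-1]
P=lambda x,y,z:np.r_[O+x*ex+y*ey,z]
print('bar front in montage z29/20',(proj(c,[P(-141,75,29),P(-141,75,20)])-[235,220])*3.33)
f=lambda i,s:cv2.resize(i,s,interpolation=cv2.INTER_CUBIC)
top=np.hstack([f(a,(400,300)),f(b,(400,300))]); cv2.imwrite('pics/m5.png',np.vstack([top,cv2.copyMakeBorder(f(w,(480,300)),0,0,160,160,cv2.BORDER_CONSTANT)]))
E
```

```text
[37.5, -95, -66] [[307. 436.]]
[-37.5, -95, -66] [[423. 392.]]
[-37.5, -95, -100] [[423. 348.]]
bar front in montage z29/20 [[ 67.43773924 101.7266024 ]
 [ 68.76550426 113.67425221]]
```

View pics/m5.png

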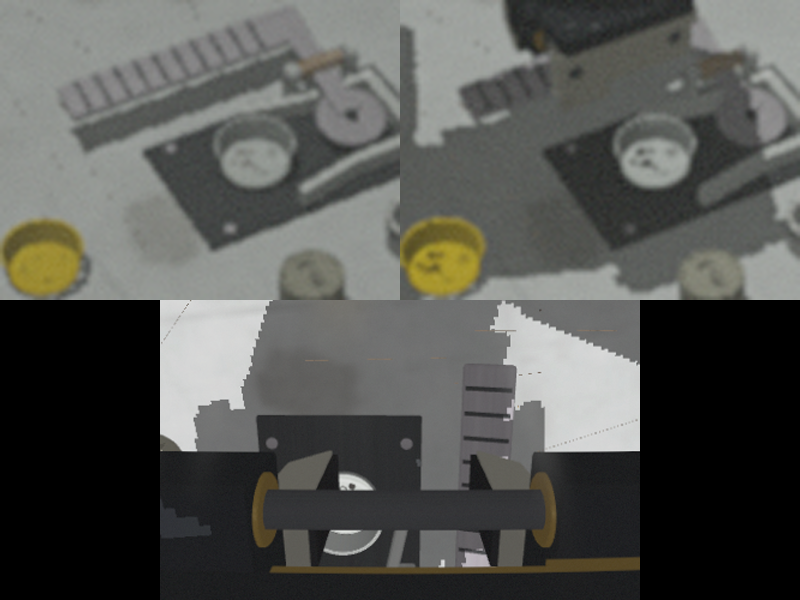

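```bash
python3 - <<'E'
from plant import bot
from h import *
from scipy.spatial.transform import Rotation as Ro
o=bot.get_obs(); R=Ro.from_euler('xyz',o['tcp_rot']).as_matrix(); T=np.array(o['tool_pos']); print(T,o['contact_force'],o['time'])
c=bot.camera_model('side'); w=bot.camera_model('wrist')
P=lambda x,y,z:np.r_[O+x*ex+y*ey,z]
print('wrist pred',proj(w,[P(-110,46,3),P(-110,-42,3),P(-141,63,29),P(-141,87,29)]).round(), 'seen 337,246; 202,246; bar 373..417,205')
C=-w['R'].T@w['t']; print('cam in tool',R.T@(C-T), 'axis in tool',R.T@w['R'][2])
# tool-frame lengths that the seen tip rows would mean (tool x=0), finger inner edges
for z in(20,10,0,-10,-20,-30,-40): print(z,proj(w,[T+R@[-9.5,-26,z],T+R@[9.5,-26,z]]).round().tolist())
# body end-face lower edge seen in side view: px
for px in([283,252],[322,237]):
    d=(ray(c,[px],0)-ray(c,[px],100))[0]; p0=ray(c,[px],100)[0]
    n=R[:,1]; s=((T+n*-95-p0)@n)/(d@n); print('edge in tool frame',R.T@(p0+s*d-T))
E
```

```text
[ 489.14130134 -150.65978285   23.81529823] [ 0.82429776  0.08971735 -0.30700401] 4.3
wrist pred [[337. 248.]
 [199. 248.]
 [371. 206.]
 [415. 206.]] seen 337,246; 202,246; bar 373..417,205
cam in tool [ 6.82452935e+01  1.54433458e-01 -1.96675019e+02] axis in tool [-2.53563220e-01 -8.40105109e-04  9.67318452e-01]
20 [[283.0, 275.0], [282.0, 246.0]]
10 [[281.0, 280.0], [280.0, 251.0]]
0 [[279.0, 286.0], [278.0, 255.0]]
-10 [[277.0, 293.0], [276.0, 261.0]]
-20 [[274.0, 300.0], [273.0, 266.0]]
-30 [[272.0, 308.0], [270.0, 273.0]]
-40 [[269.0, 317.0], [267.0, 280.0]]
edge in tool frame [  40.42795087  -95.         -108.16612076]
edge in tool frame [ -30.42895736  -95.         -109.59759036]
```

Two views agree. From the side, the body edge sits 108 mm behind the reported TCP where 66 mm is expected. In the wrist view, the tip corner at about (263,277) corresponds to about -37 mm along the tool. So the real fingertips end about 40 mm above the reported TCP, and the bar is not yet touched (zero force, bar end at the same pixel as before). I'll go on down and let the force show the contact.

>>> carry_out:
  plan:
    - {"tx": 0, "ty": 0, "tz": -4, "rx": 0, "ry": 0, "rz": 0}
    - {"tx": 0, "ty": 0, "tz": -4, "rx": 0, "ry": 0, "rz": 0}
    - {"tx": 0, "ty": 0, "tz": -4, "rx": 0, "ry": 0, "rz": 0}
    - {"tx": 0, "ty": 0, "tz": -4, "rx": 0, "ry": 0, "rz": 0}
    - {"tx": 0, "ty": 0, "tz": -3, "rx": 0, "ry": 0, "rz": 0}
    - {"tx": 0, "ty": 0, "tz": 0, "rx": 0, "ry": 0, "rz": 0}

```text
time: 4.9
tool_pos: [488.7, -150.5, 4.2]
tcp_rot: [3.141, -0.001, 3.056]
contact_force: [0.5, -0.1, -0.5]
grip_width: 52.2
finger_force: 0.0
```

>>> carry_out:
  plan:
    - {"tx": 0, "ty": 0, "tz": -2, "rx": 0, "ry": 0, "rz": 0}
    - {"tx": 0, "ty": 0, "tz": -2, "rx": 0, "ry": 0, "rz": 0}
    - {"tx": 0, "ty": 0, "tz": 0, "rx": 0, "ry": 0, "rz": 0}

```text
time: 5.2
tool_pos: [488.9, -150.6, 0.5]
tcp_rot: [3.141, -0.0, 3.056]
contact_force: [-0.2, -0.9, 0.0]
grip_width: 52.0
finger_force: 0.0
```

>>> carry_out:
  plan:
    - {"tx": 0, "ty": 0, "tz": -2, "rx": 0, "ry": 0, "rz": 0}
    - {"tx": 0, "ty": 0, "tz": -2, "rx": 0, "ry": 0, "rz": 0}
    - {"tx": 0, "ty": 0, "tz": 0, "rx": 0, "ry": 0, "rz": 0}

```text
time: 5.5
tool_pos: [488.9, -150.6, -3.5]
tcp_rot: [3.141, -0.0, 3.056]
contact_force: [0.6, -0.9, 0.3]
grip_width: 51.7
finger_force: 0.0
```

>>> carry_out:
  plan:
    - {"tx": 0, "ty": 0, "tz": -2, "rx": 0, "ry": 0, "rz": 0}
    - {"tx": 0, "ty": 0, "tz": -2, "rx": 0, "ry": 0, "rz": 0}
    - {"tx": 0, "ty": 0, "tz": 0, "rx": 0, "ry": 0, "rz": 0}

```text
time: 5.8
tool_pos: [488.9, -150.6, -7.6]
tcp_rot: [3.141, -0.0, 3.056]
contact_force: [0.2, 0.3, 0.9]
grip_width: 51.9
finger_force: 0.0
```

>>> carry_out:
  plan:
    - {"tx": 0, "ty": 0, "tz": -2, "rx": 0, "ry": 0, "rz": 0}
    - {"tx": 0, "ty": 0, "tz": -2, "rx": 0, "ry": 0, "rz": 0}
    - {"tx": 0, "ty": 0, "tz": 0, "rx": 0, "ry": 0, "rz": 0}

```text
time: 6.1
tool_pos: [489.2, -150.7, -11.3]
tcp_rot: [3.141, 0.0, 3.056]
contact_force: [-0.2, 1.3, 2.4]
grip_width: 51.8
finger_force: 1.1
```

```bash
python3 - <<'E'
from plant import bot
from h import *
o=bot.get_obs(); print(o['time'],o['tool_pos'],o['contact_force'],o['moment'],st(o['tool_pos']))
a=cv2.imread('pics/side0.png')[220:310,235:355]; b=bot.capture('side')[220:310,235:355,::-1]; w=bot.capture('wrist')[150:400,120:520,::-1]
f=lambda i,s:cv2.resize(i,s,interpolation=cv2.INTER_CUBIC)
cv2.imwrite('pics/m6.png',np.vstack([np.hstack([f(a,(400,300)),f(b,(400,300))]),cv2.copyMakeBorder(f(w,(480,300)),0,0,160,160,cv2.BORDER_CONSTANT)]))
E
```

```text
6.1 [ 489.15390152 -150.67710131  -11.33066505] [-0.16223643  1.34416054  2.4251373 ] [0.12095339 0.01201203 0.09284563] [[-102.2   36.9]]
```

View pics/m6.png

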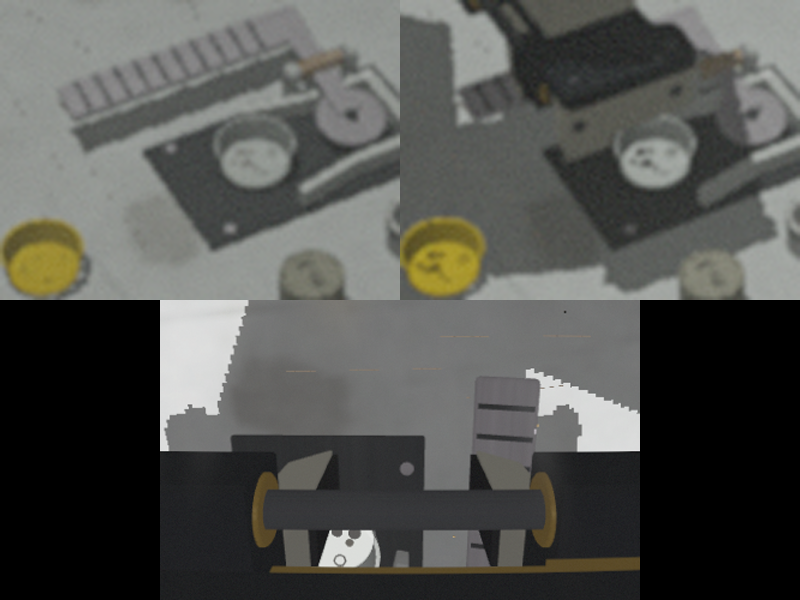

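Contact with the bar is now felt: 2.4 N at reported z=-11, starting near -8, so the tips lie about 38.5 mm above the reported TCP. In the wrist view the right finger is over the bar (470–540) and the left finger is behind the pot. I'll press down to a tip height of about 14 mm.

>>> carry_out:
  plan:
    - {"tx": 0, "ty": 0, "tz": -2, "rx": 0, "ry": 0, "rz": 0}
    - {"tx": 0, "ty": 0, "tz": -2, "rx": 0, "ry": 0, "rz": 0}
    - {"tx": 0, "ty": 0, "tz": -2, "rx": 0, "ry": 0, "rz": 0}
    - {"tx": 0, "ty": 0, "tz": 0, "rx": 0, "ry": 0, "rz": 0}

```text
time: 6.6
tool_pos: [489.2, -151.1, -17.4]
tcp_rot: [-3.141, 0.0, 3.056]
contact_force: [-1.4, -1.6, 4.4]
grip_width: 52.3
finger_force: 2.0
```

>>> carry_out:
  plan:
    - {"tx": 0, "ty": 0, "tz": -2, "rx": 0, "ry": 0, "rz": 0}
    - {"tx": 0, "ty": 0, "tz": -2, "rx": 0, "ry": 0, "rz": 0}
    - {"tx": 0, "ty": 0, "tz": -2, "rx": 0, "ry": 0, "rz": 0}
    - {"tx": 0, "ty": 0, "tz": 0, "rx": 0, "ry": 0, "rz": 0}

```text
time: 7.0
tool_pos: [489.5, -151.1, -23.1]
tcp_rot: [-3.141, 0.001, 3.056]
contact_force: [-0.1, -2.1, 5.8]
grip_width: 52.0
finger_force: 2.8
```

>>> carry_out:
  plan:
    - {"tx": 0, "ty": 0, "tz": -1.5, "rx": 0, "ry": 0, "rz": 0}
    - {"tx": 3, "ty": -0.26, "tz": 0, "rx": 0, "ry": 0, "rz": 0}
    - {"tx": 3, "ty": -0.26, "tz": 0, "rx": 0, "ry": 0, "rz": 0}
    - {"tx": 3, "ty": -0.26, "tz": 0, "rx": 0, "ry": 0, "rz": 0}
    - {"tx": 3, "ty": -0.26, "tz": 0, "rx": 0, "ry": 0, "rz": 0}
    - {"tx": 3, "ty": -0.26, "tz": 0, "rx": 0, "ry": 0, "rz": 0}
    - {"tx": 3, "ty": -0.26, "tz": 0, "rx": 0, "ry": 0, "rz": 0}
    - {"tx": 3, "ty": -0.26, "tz": 0, "rx": 0, "ry": 0, "rz": 0}
    - {"tx": 3, "ty": -0.26, "tz": 0, "rx": 0, "ry": 0, "rz": 0}
    - {"tx": 0, "ty": 0, "tz": 0, "rx": 0, "ry": 0, "rz": 0}

```text
time: 8.0
tool_pos: [513.8, -152.8, -24.7]
tcp_rot: [-3.142, 0.001, 3.056]
contact_force: [-1.6, 2.0, 4.3]
grip_width: 52.1
finger_force: 2.4
```

```bash
cat > look.py <<'E'
from plant import bot
from h import *
import sys
o=bot.get_obs(); print(o['time'],np.round(o['tool_pos'],1),np.round(o['contact_force'],1),np.round(o['moment'],2),st(o['tool_pos']))
c=bot.camera_model('side'); im=bot.capture('side'); cv2.imwrite(f'pics/{sys.argv[1]}.png',im[:,:,::-1])
P=lambda x,y,z:np.r_[O+x*ex+y*ey,z]
# bright low-saturation pot floor blob inside the base plate's area
q=proj(c,[P(-110,46,3),P(-110,-42,3),P(40,-42,3),P(40,46,3)])
m=np.zeros(im.shape[:2],np.uint8); cv2.fillPoly(m,[q.round().astype(int)],1)
g=cv2.cvtColor(im,cv2.COLOR_RGB2GRAY); b=((g>150)&(m>0)).astype(np.uint8)
n,l,s,ce=cv2.connectedComponentsWithStats(b)
for k in range(1,n):
    if s[k,4]>25: print(s[k],st(ray(c,[ce[k]],6)))
E
python3 look.py s7
```

```text
8.0 [ 513.8 -152.8  -24.7] [-1.6  2.   4.3] [ 0.48  0.22 -0.  ] [[-77.5  36.9]]
[348 239  25  28  36] [[38.1 -4.7]]
[351 249  12  15  47] [[ 25.8 -10.3]]
[311 260  18  12 114] [[-44.5  -0.1]]
```

The pot is moving: its floor blob is at x≈-44.5 with the finger face at about -68, consistent with contact. I'll keep pushing.

>>> carry_out:
  plan:
    - {"tx": 3, "ty": -0.26, "tz": 0, "rx": 0, "ry": 0, "rz": 0}
    - {"tx": 3, "ty": -0.26, "tz": 0, "rx": 0, "ry": 0, "rz": 0}
    - {"tx": 3, "ty": -0.26, "tz": 0, "rx": 0, "ry": 0, "rz": 0}
    - {"tx": 3, "ty": -0.26, "tz": 0, "rx": 0, "ry": 0, "rz": 0}
    - {"tx": 3, "ty": -0.26, "tz": 0, "rx": 0, "ry": 0, "rz": 0}
    - {"tx": 3, "ty": -0.26, "tz": 0, "rx": 0, "ry": 0, "rz": 0}
    - {"tx": 3, "ty": -0.26, "tz": 0, "rx": 0, "ry": 0, "rz": 0}
    - {"tx": 3, "ty": -0.26, "tz": 0, "rx": 0, "ry": 0, "rz": 0}
    - {"tx": 3, "ty": -0.26, "tz": 0, "rx": 0, "ry": 0, "rz": 0}
    - {"tx": 3, "ty": -0.26, "tz": 0, "rx": 0, "ry": 0, "rz": 0}
    - {"tx": 3, "ty": -0.26, "tz": 0, "rx": 0, "ry": 0, "rz": 0}
    - {"tx": 0, "ty": 0, "tz": 0, "rx": 0, "ry": 0, "rz": 0}

```text
time: 9.25
tool_pos: [546.8, -155.7, -24.7]
tcp_rot: [-3.142, 0.001, 3.056]
contact_force: [-1.3, 1.3, 5.5]
grip_width: 52.0
finger_force: 2.4
```

```bash
python3 look.py s8
```

```text
9.25 [ 546.8 -155.7  -24.7] [-1.3  1.3  5.5] [0.39 0.29 0.02] [[-44.3  36.8]]
[326 254  18  12 109] [[-12.6   0.3]]
```

>>> carry_out:
  plan:
    - {"tx": 2, "ty": -0.17, "tz": 0, "rx": 0, "ry": 0, "rz": 0}
    - {"tx": 2, "ty": -0.17, "tz": 0, "rx": 0, "ry": 0, "rz": 0}
    - {"tx": 2, "ty": -0.17, "tz": 0, "rx": 0, "ry": 0, "rz": 0}
    - {"tx": 2, "ty": -0.17, "tz": 0, "rx": 0, "ry": 0, "rz": 0}
    - {"tx": 2, "ty": -0.17, "tz": 0, "rx": 0, "ry": 0, "rz": 0}
    - {"tx": 0, "ty": 0, "tz": 0, "rx": 0, "ry": 0, "rz": 0}

```text
time: 9.9
tool_pos: [556.2, -156.5, -24.8]
tcp_rot: [3.142, 0.0, 3.056]
contact_force: [-2.2, 1.9, 5.1]
grip_width: 52.3
finger_force: 2.5
```

>>> carry_out:
  plan:
    - {"tx": 1, "ty": -0.09, "tz": 0, "rx": 0, "ry": 0, "rz": 0}
    - {"tx": 0, "ty": 0, "tz": 0, "rx": 0, "ry": 0, "rz": 0}

```text
time: 10.1
tool_pos: [556.9, -156.5, -24.8]
tcp_rot: [3.141, -0.0, 3.056]
contact_force: [-3.0, 1.1, 5.0]
grip_width: 51.6
finger_force: 2.5
```

>>> carry_out:
  plan:
    - {"tx": 1, "ty": -0.09, "tz": 0, "rx": 0, "ry": 0, "rz": 0}
    - {"tx": 0, "ty": 0, "tz": 0, "rx": 0, "ry": 0, "rz": 0}

```text
time: 10.3
tool_pos: [558.1, -156.6, -24.8]
tcp_rot: [3.141, -0.0, 3.056]
contact_force: [-3.2, 0.5, 4.3]
grip_width: 51.4
finger_force: 2.5
```

```bash
python3 look.py s9
```

```text
10.3 [ 558.1 -156.6  -24.8] [-3.2  0.5  4.3] [0.44 0.56 0.1 ] [[-33.   36.9]]
[332 254  18  10 104] [[-1.3 -1.3]]
```

>>> carry_out:
  plan:
    - {"tx": 1, "ty": -0.09, "tz": 0, "rx": 0, "ry": 0, "rz": 0}
    - {"tx": 0, "ty": 0, "tz": 0, "rx": 0, "ry": 0, "rz": 0}

```text
time: 10.55
tool_pos: [558.8, -156.7, -24.8]
tcp_rot: [3.141, -0.001, 3.056]
contact_force: [-4.5, 0.7, 5.5]
grip_width: 52.0
finger_force: 3.3
```

>>> carry_out:
  plan:
    - {"tx": 0.5, "ty": -0.04, "tz": 0, "rx": 0, "ry": 0, "rz": 0}
    - {"tx": 0, "ty": 0, "tz": 0, "rx": 0, "ry": 0, "rz": 0}

```text
time: 10.75
tool_pos: [558.8, -156.6, -24.8]
tcp_rot: [3.141, -0.002, 3.056]
contact_force: [-6.3, 2.0, 5.7]
grip_width: 51.9
finger_force: 4.0
```

```bash
python3 look.py s10
```

```text
10.75 [ 558.8 -156.6  -24.8] [-6.3  2.   5.7] [ 0.36  0.99 -0.02] [[-32.3  36.9]]
[332 254  18  10 105] [[-1.2 -1.7]]
```

The tool has stopped at x=558.8 while the force rises to -6.3 N. The pot floor blob has stopped at the seat too. I'll give one last firm nudge, then back the finger off the pot with the bar still held, then let the bar up.

>>> carry_out:
  plan:
    - {"tx": 0.8, "ty": -0.07, "tz": 0, "rx": 0, "ry": 0, "rz": 0}
    - {"tx": 0, "ty": 0, "tz": 0, "rx": 0, "ry": 0, "rz": 0}
    - {"tx": 0, "ty": 0, "tz": 0, "rx": 0, "ry": 0, "rz": 0}

```text
time: 11.1
tool_pos: [558.9, -156.6, -24.9]
tcp_rot: [3.141, -0.003, 3.056]
contact_force: [-8.3, 1.4, 9.4]
grip_width: 52.0
finger_force: 5.3
```

```bash
python3 look.py s11
```

```text
11.1 [ 558.9 -156.6  -24.9] [-8.3  1.4  9.4] [ 0.29  1.35 -0.02] [[-32.2  37. ]]
[332 254  18  10 107] [[-1.2 -1.6]]
```

>>> carry_out:
  plan:
    - {"tx": -2, "ty": 0.17, "tz": 0, "rx": 0, "ry": 0, "rz": 0}
    - {"tx": -2, "ty": 0.17, "tz": 0, "rx": 0, "ry": 0, "rz": 0}
    - {"tx": -3, "ty": 0.26, "tz": 0, "rx": 0, "ry": 0, "rz": 0}
    - {"tx": -3, "ty": 0.26, "tz": 0, "rx": 0, "ry": 0, "rz": 0}
    - {"tx": 0, "ty": 0, "tz": 0, "rx": 0, "ry": 0, "rz": 0}

```text
time: 11.65
tool_pos: [550.9, -156.4, -24.3]
tcp_rot: [-3.141, 0.002, 3.056]
contact_force: [3.1, 0.7, 5.4]
grip_width: 51.9
finger_force: 2.5
```

```bash
python3 look.py s12
```

```text
11.65 [ 550.9 -156.4  -24.3] [3.1 0.7 5.4] [ 0.25 -0.53 -0.07] [[-40.2  36.5]]
[332 254  18  10 102] [[-1.4 -1.5]]
```

The hard stop is confirmed: 8 N with no motion, and the pot stayed in place when the finger backed off. Now I'll release the bar gently and clear the hand.

>>> carry_out:
  plan:
    - {"tx": 0, "ty": 0, "tz": 1.5, "rx": 0, "ry": 0, "rz": 0}
    - {"tx": 0, "ty": 0, "tz": 1.5, "rx": 0, "ry": 0, "rz": 0}
    - {"tx": 0, "ty": 0, "tz": 1.5, "rx": 0, "ry": 0, "rz": 0}
    - {"tx": 0, "ty": 0, "tz": 1.5, "rx": 0, "ry": 0, "rz": 0}
    - {"tx": 0, "ty": 0, "tz": 1.5, "rx": 0, "ry": 0, "rz": 0}
    - {"tx": 0, "ty": 0, "tz": 1.5, "rx": 0, "ry": 0, "rz": 0}
    - {"tx": 0, "ty": 0, "tz": 1.5, "rx": 0, "ry": 0, "rz": 0}
    - {"tx": 0, "ty": 0, "tz": 1.5, "rx": 0, "ry": 0, "rz": 0}
    - {"tx": 0, "ty": 0, "tz": 4, "rx": 0, "ry": 0, "rz": 0}
    - {"tx": 0, "ty": 0, "tz": 8, "rx": 0, "ry": 0, "rz": 0}
    - {"tx": 0, "ty": 0, "tz": 12, "rx": 0, "ry": 0, "rz": 0}
    - {"tx": 0, "ty": 0, "tz": 15, "rx": 0, "ry": 0, "rz": 0}

```text
time: 12.9
tool_pos: [550.2, -155.9, 27.1]
tcp_rot: [3.141, -0.0, 3.056]
contact_force: [-0.2, 0.3, -0.4]
grip_width: 51.8
finger_force: 0.0
```

>>> carry_out:
  plan:
    - {"tx": 0, "ty": 0, "tz": 25, "rx": 0, "ry": 0, "rz": 0}
    - {"tx": 0, "ty": 0, "tz": 30, "rx": 0, "ry": 0, "rz": 0}
    - {"tx": 0, "ty": 0, "tz": 30, "rx": 0, "ry": 0, "rz": 0}
    - {"tx": 0, "ty": 0, "tz": 30, "rx": 0, "ry": 0, "rz": 0}
    - {"tx": -10, "ty": 30, "tz": 0, "rx": 0, "ry": 0, "rz": 0}
    - {"tx": -10, "ty": 40, "tz": 0, "rx": 0, "ry": 0, "rz": 0}
    - {"tx": -10, "ty": 40, "tz": 0, "rx": 0, "ry": 0, "rz": 0}
    - {"tx": -10, "ty": 40, "tz": 0, "rx": 0, "ry": 0, "rz": 0}
    - {"tx": -10, "ty": 40, "tz": 0, "rx": 0, "ry": 0, "rz": 0}
    - {"tx": -10, "ty": 40, "tz": 0, "rx": 0, "ry": 0, "rz": 0}
    - {"tx": 0, "ty": 20, "tz": 0, "rx": 0, "ry": 0, "rz": 0}
    - {"tx": 0, "ty": 0, "tz": 0, "rx": 0, "ry": 0, "rz": 0}

```text
time: 14.1
tool_pos: [490.1, 96.4, 142.4]
tcp_rot: [3.141, 0.002, 3.059]
contact_force: [0.1, 0.1, -0.5]
grip_width: 51.5
finger_force: 0.0
```

```bash
python3 look.py s13; python3 - <<'E'
from plant import bot
from h import *
s=cv2.imread('pics/s13.png')[225:305,240:400]; t=bot.capture('top')[150:310,260:420,::-1]
f=lambda i,k:cv2.resize(i,k,interpolation=cv2.INTER_CUBIC)
cv2.imwrite('pics/end.png',np.hstack([f(t,(380,380)),cv2.copyMakeBorder(f(s,(420,210)),0,170,0,0,cv2.BORDER_CONSTANT)]))
c=bot.camera_model('side'); P=lambda x,y,z:np.r_[O+x*ex+y*ey,z]
print('pred in end.png: home rim centre side', (proj(c,P(0,0,19))-[240,225])*2.625+[380,0],'bar front z29/22',(proj(c,[P(-141,75,29),P(-141,75,22)])-[240,225])*2.625+[380,0])
E
```

```text
14.1 [490.1  96.4 142.4] [ 0.1  0.1 -0.5] [ 0.03  0.01 -0.01] [[-122.4  283.1]]
[343 258  20   9  29] [[ 13.7 -19.4]]
pred in end.png: home rim centre side [[646.78796952  73.92396229]] bar front z29/22 [[420.03538003  67.06488928]
 [420.8504041   74.39851717]]
```

View pics/end.png

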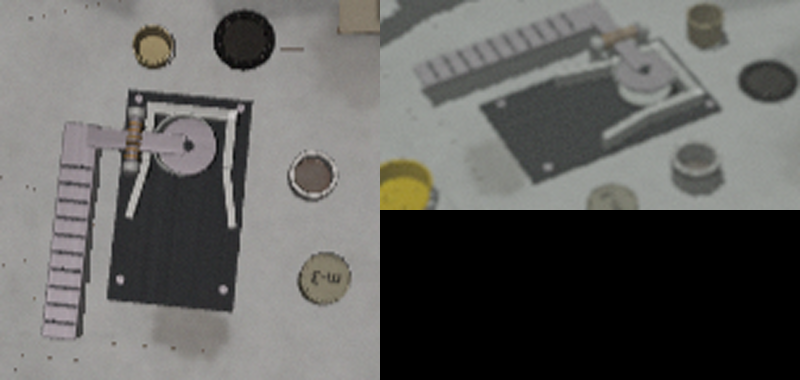

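The end picture shows the lid lying on the pot, with the pot centred beneath it against the back stop (top 185,145; side 645,75). The bar is up, the neighbours are unmoved and the hand is clear, so I'm handing in.

```bash
python3 -c "
from plant import bot
print(bot.close_job())"
```

```text
the job is handed in; nothing more can be done
None
```

The pot was pushed home against the back stop with the bar held down, the bar was let up so the lid shut on the pot, the hand is clear, and the job was handed in just after 14.1 s.

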